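Clip the burnisher to the lashing eye

TASK

The cart is about to be wheeled off: clip the wooden burnisher to the upright steel eye on the shelf. Push its snap hook straight onto the upright of the eye that is nearer the robot until the sprung gate opens and snaps shut behind it, tug it back lightly once (about 5 N) to feel the shut gate hold, then leave it clipped, lying flat on the shelf and let go. Work gently - the eye sits in thin tin, so never load it with more than 20 N - and leave the other things where they are.

Things in the scene. Friction and masses are not known exactly. Their poses are not given: they have to be found in the camera images.
- stick: Wooden burnisher, snap hook in front. Origin: centre of the handle's underside; z up, +x along it to the hook, +y left. Handle x -60 to 60, 24 wide, 30 high, lies flat, grip across its width; 0.15 to 0.25 kg, mass centre near x = 18. Level steel hook loop, bars 11 thick at z 8.5 to 19.5: back bar's inner face x = 93, side bars' inner faces y = -12.5 and 12.5, foremost point x = 140.
- hook_mouth (a point): Middle of the shut gate line in the hook's mouth: x = 125, y = 0, z = 14 mm in the burnisher's frame; same axes. The way in from the front is 16 mm wide (y -8 to 8), between the rounded nose (curled end of the +y side bar, x 129 to 140) and the round gate hinge barrel (11 mm across, at x = 125, y = -13.5).
- hook_seat (a point): Point in the hook loop (burnisher frame x = 98, y = 0, z = 14 mm; same axes): axis of a 10 mm upright pushed fully home against the back bar. Pushed in along the burnisher's -x, the upright lets the gate snap shut once its axis is at x = 100 to 102; then the back bar soon stops it at x = 98. Tugged back against the shut gate, its axis is at about x = 116.5.
- gate (a joint): Sprung gate of the hook: dark steel pin 7 mm thick, reaching 25 mm from its upright hinge (burnisher x = 125, y = -13.5) across the mouth towards +y. 0 = shut behind the nose; grows as it swings inwards to the handle, 1.7 rad at most; never swings outwards. Its spring shuts it (0.05 N m shut, 0.12 at 1.2 rad): pushing an upright in takes about 5 to 9 N.
- eye: Upright steel eye on the shelf: arch of 10 mm round bar, 63 high, jammed tight in a slotted foot plate 110 x 36 x 4 (x -25 to 85). z up, +x along arch and plate, away from the robot, yaw within 0.3 rad. Origin on the shelf, where the nearer upright's axis stands in mid-slot; the arch really sits up to 8 mm from there along x, either way, unmeasured: feel for it. Far upright 60 mm on.
- limb (a point): Point of the eye's foot plate frame 14 mm above its origin (hook height), axes as the eye's: where the nearer upright's axis would be in mid-slot; the real axis is within 8 mm of it along x, exact in y. The burnisher goes on along the eye's +x, its own x in line with it.
- brush: Bystander: shoe brush, wooden back, black bristle block, 130 x 45 x 40, lying on the shelf; origin under its centre, long side along x. It and the burnisher lie on either side of the eye, either way round.
- tub: Bystander: round tub of heel nails, 96 across, 55 high; origin under its centre.
- tin: Bystander: round brass polish tin, 80 across, 26 high; origin under its centre.
- sole: Bystander: black rubber sandal sole, 300 x 82 x 14, lying flat across the far edge; origin under its middle, long side along x.
- anvil: Bystander: chrome cobbler's anvil head on a round foot, about 180 long, 80 high; origin under the foot.
- hammer: Bystander: hammer lying on the shelf, handle to -x.
Things that resemble listed ones, but are neither listed nor needed, are in the scene too. What is shaped like the stick but turquoise is not meant.

How it is judged:
By the outcome, as a careful person would: the job done as asked, in the order asked, and still so for the second after the job is handed in, with the robot touching nothing.
It also fails if it takes over 70 s, if anything falls off the work surface, if the arm or the gripper's body presses on something with over 40 N, if the wrist force passes 120 N, or if a joint passes its speed limit or range.

ROBOT

A 7-joint arm with a two-finger parallel gripper is mounted at the origin on the work surface. World frame = base frame: x ahead of the robot, y to its left, z up, the work surface at z = 0. Lengths are in mm, angles in rad, forces in N, time in s.
With the tool pointing down it reaches from about 400 to 875 mm from the base axis. Payload 6.5 kg.
Tool frame: the origin (TCP) lies between the finger pads; the fingertips stand 25 mm ahead of it and the grasp point (between the pads) lies 6 mm ahead of it; z points along the fingers, y is the line along which they close (so a half turn about z gives the same grasp; the last joint's range is limited). The gripper opens to 88 mm and grips with 3 to 60 N. Pads are 18 mm wide; open, the fingers measure 123 mm over their backs; the gripper's body (75 mm by 187 mm) begins 45 mm behind the grasp point.
Start: joints at [-1.262, 0.536, -0.004, 1.538, 0.003, 1.067, -0.071], TCP at [237.95, 604.872, 263.716] pointing down, gripper open.
Joint ranges: [-2.7, 2.7], [-0.37, 2.16], [-1.27, 1.26], [0.24, 2.4], [-1.31, 4.45], [0.19, 1.91], [-2.76, 2.76]. Speed limits (rad/s): [2.39, 2.39, 3.14, 3.14, 3.14, 3.14, 3.14].

INTERFACE

Orientations are given as [roll, pitch, yaw] about the fixed x, y, z axes, in that order (R = Rz(yaw) Ry(pitch) Rx(roll)).
In Python, from bench import arm gives the robot as it stands.
- The arm moves only by the tool send_rows, never from a script. Its argument "motion" is a list of rows, each an object with "grip": the closure, from 0 (fully open) to 1 (shut); "linear": the shift along the tool's x, y, z in m, a list of three; "roll": the turn about the tool's z in rad. In form: [{"grip": grip, "linear": [tx, ty, tz], "roll": roll}, ...]. A call has 1 to 5 rows; each row is the pose to reach, as a shift and turn from the pose commanded when the call began, along the tool's axes at that moment; what a row does not reach only later rows make up. A row lasts 1/8 s, in which the tool goes at most 62.5 mm and 10.7 degrees, less where a joint would pass 70% of its speed; a pose out of reach is approached as far as the arm can. A call with a gripper value outside its range is refused whole. The fingers move at their own pace and stop on an object; the grip force is fixed at half the most. Time passes only in rows, so rows that repeat a pose let the fingers close. It gives the time, the measured TCP pose, the force, the opening and the grip force at its end, in the units of the state.
- arm.get_state(): the state, without advancing time (a new reading comes with each control period).
- arm.read_camera(name): name is "scene" or "top" or "wrist"; returns a dict with "frame" (420x560x3 uint8, red, green, blue), "vfov" (degrees; the focal length in pixels is half the picture's height over the tangent of half this angle, whatever the lens; pixels are square), "cx", "cy" (the principal point, pixels), "T" (4x4, takes a point from camera to world coordinates); the wrist camera has in their place "tool_from_camera" (4x4, takes a point from camera to tool coordinates, whose origin is the TCP and whose axes are the flange's). Camera axes: x right, y down, z forward; pixel columns grow to the right and rows downward; lengths in mm; the calibration is good to about 2 mm. A picture is of the moment at which its call begins: read the wrist's pose just before it. There is no depth.
- arm.finish_job(): hands the job in; it is judged then, once.
Trained networks look in a picture, given as the dict that the camera call returned (one of the last four; its "shot" number tells which), for a name from the list of things; names that differ only in an ending like _2 or _b are one class to them, and where a whole thing is asked for, a point or a joint stands for the part that bears it (a point fixed in the world has none). Each returns a list of dicts, best first, with "confidence" (0 to 1); they miss things now and then, are a little off and sometimes report something else, mostly with a low value. They report only what shows in the picture. A call takes as long as a camera call. They do not tell look-alikes from the thing itself.
- arm.masks_of(picture, name): "pixels" (420x560 bool, what is visible of it) and "uv" ([column, row] in pixels, amid what is visible of it).
The state is a dict: "time": time; "qpos": joint angles; "dq": joint speeds; "joint_torque": joint torques, N m; "eef_pos": TCP position; "eef_rot": TCP orientation; "wrist_force": force on the tool from outside, world axes, zero at the start; "torque": the same for the moment, N m; "width": opening from 0.0 (shut) to 1.0 (fully open); "grip_force": force on a finger pad.
Only numpy, scipy, OpenCV 4.12 (cv2) and the standard library are available. Lean on these libraries where they do the work, as an engineer would, in place of code of your own. Each camera call takes 0.05 s, during which the arm holds its last target. There are 200 camera calls.

## Working session

There is one attempt and no reset: what is moved stays moved. The work goes in short steps, Python scripts to look and compute and a tool call to move; the robot and the scene stay as the last step left them, time stands still between calls to the robot, and variables do not carry over. Pictures are saved under pics/ and viewed, at most 10 in all, crops included, and the job is handed in when it is done.

Besides the shell and the picture viewer there is one more tool, called after "Emit:" as name(argument=value, ...), one argument or row to a line, values as JSON. send_rows: Moves the arm, as the interface text tells. Its arguments: {"type":"object","properties":{"motion":{"type":"array"}},"required":["motion"]}

```bash
mkdir -p pics
cat > h.py <<'E'
import numpy as np, cv2
from bench import arm
from scipy.spatial.transform import Rotation as R
def Tcam(p,s=None):
    if 'T' in p: return np.array(p['T'])
    M=np.eye(4); M[:3,:3]=R.from_euler('xyz',s['eef_rot']).as_matrix(); M[:3,3]=s['eef_pos']
    return M@np.array(p['tool_from_camera'])
def f(p): return 210/np.tan(np.radians(p['vfov'])/2)
def pix2w(p,uv,z,s=None):
    T=Tcam(p,s); uv=np.atleast_2d(np.array(uv,float))
    d=np.c_[(uv[:,0]-p['cx'])/f(p),(uv[:,1]-p['cy'])/f(p),np.ones(len(uv))]@T[:3,:3].T
    o=T[:3,3]; return o+d*((z-o[2])/d[:,2])[:,None]
def w2pix(p,X,s=None):
    T=Tcam(p,s); c=(np.atleast_2d(X)-T[:3,3])@T[:3,:3]
    return np.c_[c[:,0]/c[:,2]*f(p)+p['cx'],c[:,1]/c[:,2]*f(p)+p['cy']]
def save(p,n): cv2.imwrite('pics/'+n,p['frame'][:,:,::-1])
E
python3 - <<'E'
from h import *
s=arm.get_state(); print(s)
for c in ['top','scene']:
    p=arm.read_camera(c); save(p,c+'1.png'); print(c,p['vfov'],p['cx'],p['cy'],np.round(p['T'],3).tolist())
    for n in ['stick','eye','brush']:
        for m in arm.masks_of(p,n):
            z=15 if n=='stick' else 2
            print(n,round(m['confidence'],2),m['uv'],m['pixels'].sum(),np.round(pix2w(p,m['uv'],z)[0]))
E
```

```text
{'time': 0.0, 'qpos': array([-1.26219892,  0.53716035, -0.00442621,  1.53884216,  0.00259218,
        1.06729334, -0.07118983]), 'dq': array([-7.44087055e-04,  2.42610221e-04,  1.29271299e-03, -3.42576982e-03,
        5.79116447e-04,  3.58314507e-05,  3.61252809e-04]), 'joint_torque': array([ 2.58050450e-04, -5.70984578e+01,  9.90837961e-01, -2.51597714e+01,
       -5.62769501e-02,  1.79607491e-02,  1.59855349e-04]), 'eef_pos': array([237.7673823 , 604.35167661, 262.85499752]), 'eef_rot': array([-3.13989974e+00,  1.24212371e-04,  2.76686294e+00]), 'wrist_force': array([ 0.1416018 , -0.05348673,  0.58656903]), 'torque': array([ 0.03355432, -0.00097154,  0.02473535]), 'grip_force': 0.0, 'width': 0.9988853045627071}
top 50.714881797277954 275.6846469607193 215.2121130752232 [[-0.031, -0.996, 0.082, 492.526], [-0.999, 0.029, -0.024, 15.286], [0.021, -0.083, -0.996, 1252.308], [0.0, 0.0, 0.0, 1.0]]
stick 0.85 [213.6, 323.7] 712 [301. 165.  15.]
stick 0.78 [367.8, 225.3] 719 [ 558. -272.   15.]
stick 0.2 [255.8, 202.0] 451 [633.  41.  15.]
eye 0.83 [258.2, 200.1] 507 [640.  34.   2.]
brush 0.56 [171.9, 251.8] 856 [501. 279.   2.]
scene 57.129793509773855 283.4787648344954 209.96569105664764 [[-0.547, 0.715, -0.436, 1073.23], [0.837, 0.47, -0.279, 310.462], [0.006, -0.518, -0.856, 1032.962], [0.0, 0.0, 0.0, 1.0]]
stick 0.77 [372.7, 181.2] 431 [305. 160.  15.]
stick 0.76 [219.6, 170.1] 536 [ 542. -281.   15.]
stick 0.66 [175.4, 154.0] 642 [ 570. -447.   15.]
eye 0.82 [286.1, 239.4] 355 [629.  37.   2.]
eye 0.62 [218.0, 174.0] 540 [ 550. -283.    2.]
brush 0.78 [381.6, 245.8] 695 [492. 285.   2.]
```

Run:
```python
import cv2
a=cv2.imread('pics/top1.png')
cv2.imwrite('pics/top1b.png',cv2.resize(a,(800,600),interpolation=cv2.INTER_CUBIC))
```

```text
(no output)
```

View pics/top1b.png

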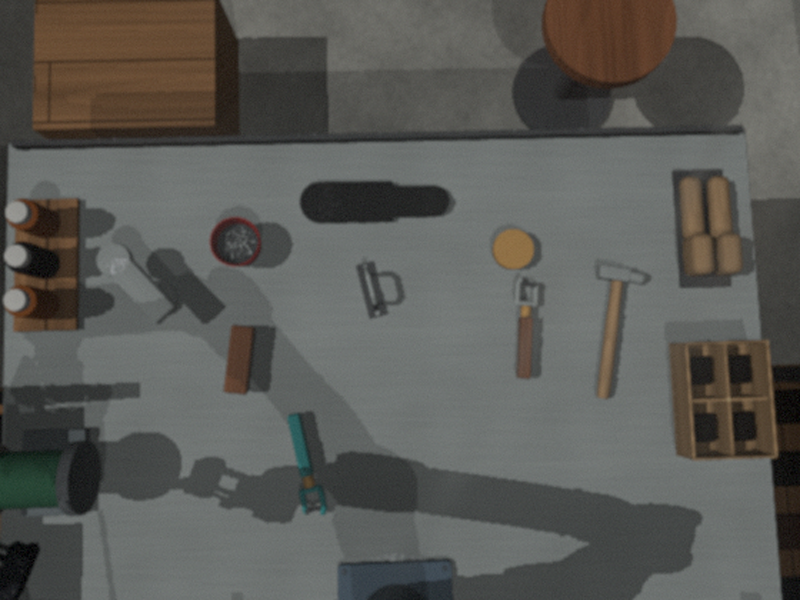

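The top view shows these stick-like candidates (560x420 pixels):
- (213,323): turquoise, so excluded.
- (368,225): brown wooden handle with a steel hook loop at (369,203). It fits.
- (430,225): the hammer.

The eye is at (263,200), the brush at (167,251) and the tin at (359,173). I'll enlarge the wooden one to confirm.

Run:
```python
from h import *
p=arm.read_camera('wrist'); print(np.round(p['tool_from_camera'],2).tolist(),p['vfov'],p['cx'],p['cy'])
a=cv2.imread('pics/top1.png')
c=np.hstack([cv2.resize(a[170:280,325:455],None,fx=3.6,fy=3.6,interpolation=3),cv2.resize(a[170:280,220:310],None,fx=3.6,fy=3.6,interpolation=3)])
print(c.shape);cv2.imwrite('pics/crop1.png',c)
```

```text
[[0.0, -0.96, -0.27, 69.92], [1.0, -0.0, 0.0, 0.03], [-0.0, -0.27, 0.96, -120.71], [0.0, 0.0, 0.0, 1.0]] 67.48465238541743 276.0022436057619 211.0201623676081
(396, 792, 3)
```

View pics/crop1.png

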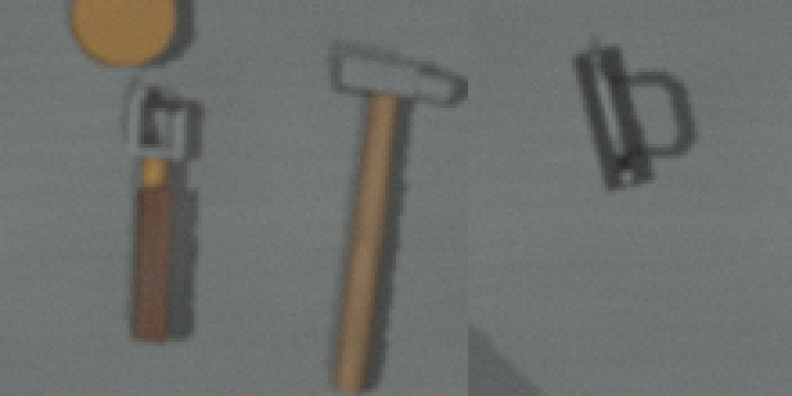

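Confirmed: the brown wooden burnisher at (367,228) has a bright steel hook at (369,203) pointing away from the robot. The eye is to its left at (263,200). Moving the wrist camera over the burnisher.

Emit:
send_rows(
  motion=[
    {"grip": 0,"linear": [-0.04,-0.047,0],"roll": 0},
    {"grip": 0,"linear": [-0.08,-0.094,0],"roll": 0},
    {"grip": 0,"linear": [-0.12,-0.141,0],"roll": 0},
    {"grip": 0,"linear": [-0.16,-0.188,0],"roll": 0},
    {"grip": 0,"linear": [-0.2,-0.235,0],"roll": 0},
  ],
)

```text
time: 1.08
eef_pos: [338.6, 311.1, 264.0]
eef_rot: [3.141, 0.0, 2.767]
wrist_force: [0.0, 0.2, -0.4]
width: 0.999
grip_force: 0.0
```

Emit:
send_rows(
  motion=[
    {"grip": 0,"linear": [-0.04,-0.047,0],"roll": 0},
    {"grip": 0,"linear": [-0.08,-0.094,0],"roll": 0},
    {"grip": 0,"linear": [-0.12,-0.141,0],"roll": 0},
    {"grip": 0,"linear": [-0.16,-0.188,0],"roll": 0},
    {"grip": 0,"linear": [-0.2,-0.235,0],"roll": 0},
  ],
)

```text
time: 1.7
eef_pos: [438.7, 19.2, 264.2]
eef_rot: [3.141, 0.001, 2.767]
wrist_force: [-0.0, 1.0, 0.0]
width: 0.997
grip_force: 0.0
```

Emit:
send_rows(
  motion=[
    {"grip": 0,"linear": [-0.04,-0.047,0],"roll": -0.075},
    {"grip": 0,"linear": [-0.08,-0.094,0],"roll": -0.15},
    {"grip": 0,"linear": [-0.12,-0.141,0],"roll": -0.225},
    {"grip": 0,"linear": [-0.16,-0.188,0],"roll": -0.3},
    {"grip": 0,"linear": [-0.2,-0.235,0],"roll": -0.375},
  ],
)

```text
time: 2.33
eef_pos: [539.0, -272.5, 263.9]
eef_rot: [3.141, 0.001, -3.138]
wrist_force: [0.4, 0.5, -0.1]
width: 1.003
grip_force: 0.0
```

Run:
```python
from h import *
s=arm.get_state(); p=arm.read_camera('wrist'); np.savez('w1.npz',T=Tcam(p,s),vf=p['vfov'],cx=p['cx'],cy=p['cy'])
print(s['eef_pos'],s['eef_rot'])
for n in ['stick','gate']:
    for m in arm.masks_of(p,n):
        print(n,round(m['confidence'],2),m['uv'],m['pixels'].sum(),pix2w(p,m['uv'],30,s)[0])
        if n=='stick': np.save('m.npy',m['pixels'])
cv2.imwrite('pics/w1.png',cv2.resize(p['frame'][:,:,::-1],(800,600)))
```

```text
[ 538.97166895 -272.51757239  263.86395173] [ 3.14139948e+00  6.77580236e-04 -3.13825834e+00]
stick 0.86 [276.8, 184.0] 3400 [ 538.23646331 -271.58413724   30.        ]
gate 0.57 [274.5, 255.5] 57 [ 626.97934421 -274.02487819   30.        ]
```

View pics/w1.png

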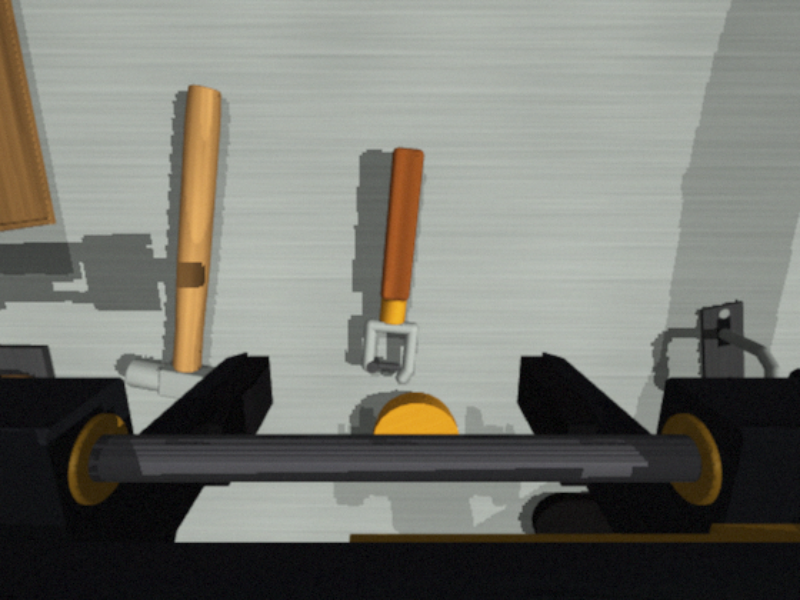

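The wrist view (800x600) shows the burnisher's handle from (407,150) to (397,298), and the hook around (390,350) with its mouth towards the tin at (415,415). The eye's plate is at the right, around (722,340). I'll fit the handle outline for the pose.

```bash
cat >> h.py <<'E'
from scipy.optimize import minimize
def handle_mask(p):
    h=cv2.cvtColor(p['frame'],cv2.COLOR_RGB2HSV)
    m=((h[...,0]<13)&(h[...,1]>120)&(h[...,2]>40)).astype(np.uint8)
    return m
def fit_handle(p,s,x0,m):
    B=np.array([[x,y,z] for x in(-60,60) for y in(-12,12) for z in(0,30)],float)
    S=4
    M=cv2.resize(m,None,fx=S,fy=S,interpolation=cv2.INTER_NEAREST)>0
    def cost(q):
        c,sn=np.cos(q[2]),np.sin(q[2]); z=q[3] if len(q)>3 else 0
        W=np.c_[q[0]+c*B[:,0]-sn*B[:,1],q[1]+sn*B[:,0]+c*B[:,1],B[:,2]+z]
        hull=cv2.convexHull(((w2pix(p,W,s)+.5)*S).astype(np.float32)).round().astype(np.int32)
        I=np.zeros(M.shape,np.uint8); cv2.fillConvexPoly(I,hull,1)
        return 1-(M&(I>0)).sum()/(M|(I>0)).sum()
    best=None
    for d in(-.05,0,.05):
        x=np.array(x0,float); x[2]+=d
        r=minimize(cost,x,method='Nelder-Mead',options=dict(initial_simplex=np.vstack([x]+[x+np.eye(len(x))[i]*([8,8,.08,8][i]) for i in range(len(x))]),maxiter=300))
        if best is None or r.fun<best.fun: best=r
    return best.x,best.fun
E
python3 - <<'E'
from h import *
s=arm.get_state(); p=arm.read_camera('wrist'); m=handle_mask(p)
ms=arm.masks_of(p,'stick')[0]['pixels']; m=(m>0)&(cv2.dilate(ms.astype(np.uint8),np.ones((7,7)))>0); m=m.astype(np.uint8)
ys,xs=np.nonzero(m);print(m.sum(),xs.min(),xs.max(),ys.min(),ys.max())
print(fit_handle(p,s,[515,-270,0],m))
for i in range(0,2):
    for e in arm.masks_of(p,'eye'): print(e['confidence'],e['uv'],e['pixels'].sum()); break
for c in 'top','scene':
    p=arm.read_camera(c)
    for n in ['eye','tin','hammer','gate','limb']:
        for e in arm.masks_of(p,n)[:2]:
            print(c,n,e['confidence'],np.round(pix2w(p,e['uv'],2)[0]))
            if n=='eye': np.save('eye_%s.npy'%c,e['pixels']) if e['confidence']>.7 else 0
    save(p,c+'2.png')
E
```

```text
1825 269 297 105 210
(array([ 5.10285295e+02, -2.67594968e+02, -8.82716045e-02]), np.float64(0.21734702082607416))
0.72 [514.2, 245.6] 1976
0.72 [514.2, 245.6] 1976
top eye 0.76 [642.  36.   2.]
top tin 0.56 [ 705. -256.    2.]
top hammer 0.53 [ 662. -423.    2.]
top limb 0.71 [637.  37.   2.]
scene eye 0.95 [627.  33.   2.]
scene tin 0.58 [ 698. -264.    2.]
scene hammer 0.83 [ 559. -456.    2.]
```

Run:
```python
from h import *
s=arm.get_state(); p=arm.read_camera('wrist'); h=cv2.cvtColor(p['frame'],cv2.COLOR_RGB2HSV)
for r in (103,106,110,130,150,170,190,200,207,210,213): print(r,[tuple(int(a) for a in h[r,c]) for c in range(260,304,3)])
q=[510.3,-267.6,-.088]
for z in(0,30):
    c,sn=np.cos(q[2]),np.sin(q[2]);print(z,np.round(w2pix(p,[[q[0]+c*x-sn*y,q[1]+sn*x+c*y,z] for x in(-60,60,93,140) for y in(-12,12)],s),1).tolist())
```

```text
103 [(56, 12, 176), (57, 13, 175), (64, 12, 177), (60, 7, 172), (56, 10, 174), (49, 13, 163), (27, 17, 154), (33, 15, 158), (56, 10, 173), (45, 12, 172), (55, 9, 171), (60, 9, 173), (51, 10, 173), (60, 9, 174), (71, 12, 173)]
106 [(60, 10, 99), (66, 13, 100), (50, 11, 143), (60, 7, 175), (43, 13, 141), (12, 202, 106), (12, 197, 146), (12, 195, 158), (13, 198, 143), (11, 193, 131), (12, 193, 123), (13, 83, 153), (50, 13, 178), (53, 11, 179), (47, 10, 178)]
110 [(48, 13, 98), (75, 5, 98), (51, 18, 102), (66, 13, 100), (18, 30, 85), (13, 202, 115), (12, 193, 157), (12, 193, 156), (12, 190, 149), (12, 191, 144), (13, 197, 154), (13, 197, 158), (55, 9, 177), (51, 10, 176), (63, 13, 180)]
130 [(53, 11, 96), (42, 13, 102), (55, 15, 103), (60, 18, 102), (12, 198, 81), (13, 203, 151), (12, 194, 164), (13, 200, 148), (12, 195, 141), (12, 198, 152), (12, 196, 159), (20, 45, 130), (53, 13, 172), (60, 10, 178), (60, 10, 178)]
150 [(40, 8, 100), (45, 10, 100), (53, 10, 103), (16, 41, 80), (11, 193, 135), (11, 193, 161), (12, 197, 157), (12, 197, 141), (12, 192, 150), (12, 195, 156), (12, 144, 145)
[... 1020 characters left out ...]
, 102), (18, 185, 76), (14, 193, 115), (14, 208, 125), (15, 203, 123), (13, 193, 116), (12, 198, 117), (23, 23, 143), (50, 9, 167), (57, 12, 184), (57, 12, 186), (56, 10, 184), (60, 7, 184), (56, 11, 185)]
213 [(53, 10, 101), (40, 8, 101), (18, 208, 93), (18, 219, 143), (19, 213, 196), (20, 214, 229), (21, 206, 238), (20, 220, 218), (55, 10, 153), (55, 9, 169), (45, 14, 183), (55, 8, 181), (51, 10, 181), (53, 12, 185), (57, 12, 184)]
0 [[273.1, 104.4], [293.7, 106.3], [265.0, 204.2], [283.9, 205.8], [262.9, 228.8], [281.4, 230.3], [260.2, 262.0], [278.2, 263.4]]
30 [[272.8, 103.0], [295.2, 105.0], [264.1, 210.6], [284.5, 212.4], [262.0, 237.0], [281.9, 238.6], [259.1, 272.4], [278.3, 273.9]]
```

```bash
sed -i 's/h\[...,0\]<13)/h[...,0]<15)/' h.py
python3 - <<'E'
from h import *
s=arm.get_state(); p=arm.read_camera('wrist')
ms=arm.masks_of(p,'stick')[0]['pixels']; m=((handle_mask(p)>0)&(cv2.dilate(ms.astype(np.uint8),np.ones((7,7)))>0)).astype(np.uint8)
m=cv2.morphologyEx(m,cv2.MORPH_CLOSE,np.ones((3,3)))
q,c=fit_handle(p,s,[515,-270,-.08],m); print(q,c)
P=lambda x,y,z:[q[0]+np.cos(q[2])*x-np.sin(q[2])*y,q[1]+np.sin(q[2])*x+np.cos(q[2])*y,z]
I=p['frame'][:,:,::-1].copy()
for a in [P(93,-12.5,14),P(93,12.5,14),P(125,-13.5,14),P(125,0,14),P(140,12,14),P(60,12,30),P(60,-12,30),P(-60,12,30),P(-60,-12,30)]:
    u=w2pix(p,a,s)[0]; print(np.round(u,1)); I[int(round(u[1])),int(round(u[0]))]=(255,0,255)
c1=cv2.resize(I[95:275,225:345],None,fx=3.3,fy=3.3,interpolation=0)
# eye close view
c2=cv2.resize(I[195:275,440:560],None,fx=3.3,fy=3.3,interpolation=0); c2=np.vstack([c2,np.zeros((c1.shape[0]-c2.shape[0],c2.shape[1],3),np.uint8)])
cv2.imwrite('pics/c2.png',np.hstack([c1,c2])); print(np.hstack([c1,c2]).shape)
E
```

```text
[ 5.10270959e+02 -2.67797343e+02 -8.86579213e-02] 0.08076531432552658
[261.9 232.4]
[281.8 234. ]
[259.2 255.8]
[269.7 256.7]
[278.  268.1]
[284.3 212.3]
[263.9 210.6]
[295.1 105. ]
[272.7 102.9]
(594, 792, 3)
```

View pics/c2.png

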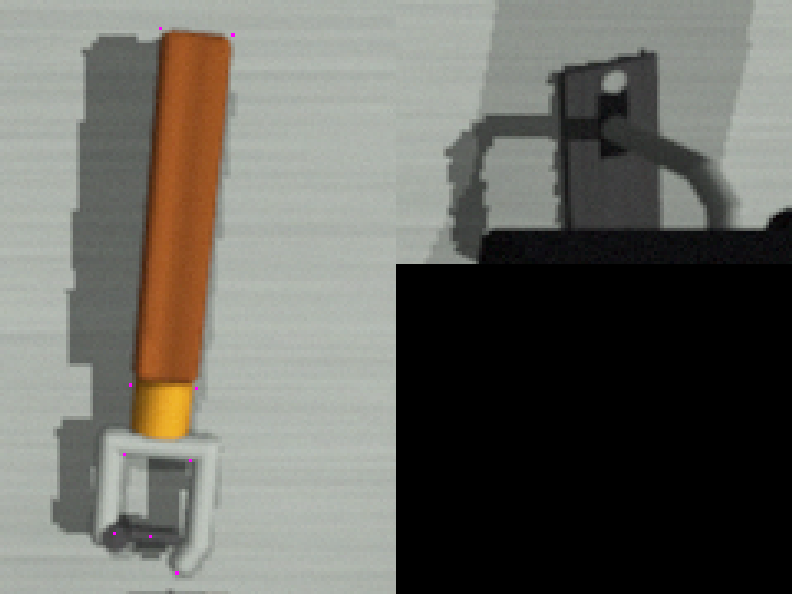

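The fit is good: the handle centre is near (510.5, -267.5) at yaw -0.088, and the overlay matches the picture to about 1 px. The steel eye is in the right panel, with a hole in the plate at its near end, the upright in the slot, and the arch to the right. I'll look at the eye squarely first, then grasp.

Emit:
send_rows(
  motion=[
    {"grip": 0,"linear": [-0.012,0.059,0.015],"roll": 0},
    {"grip": 0,"linear": [-0.024,0.118,0.03],"roll": 0},
    {"grip": 0,"linear": [-0.036,0.177,0.045],"roll": 0},
    {"grip": 0,"linear": [-0.048,0.236,0.06],"roll": 0},
    {"grip": 0,"linear": [-0.06,0.295,0.07],"roll": 0},
  ],
)

```text
time: 4.05
eef_pos: [598.2, 26.0, 193.2]
eef_rot: [-3.142, -0.0, -3.142]
wrist_force: [0.8, -0.6, 0.0]
width: 0.996
grip_force: 0.0
```

Emit:
send_rows(
  motion=[
    {"grip": 0,"linear": [0,0,0],"roll": 0},
  ],
)

```text
time: 4.18
eef_pos: [598.2, 31.2, 192.5]
eef_rot: [3.139, -0.001, -3.132]
wrist_force: [0.0, -0.7, 0.6]
width: 1.0
grip_force: 0.0
```

Run:
```python
from h import *
s=arm.get_state(); p=arm.read_camera('wrist'); print(s['eef_pos'],s['eef_rot'],s['dq'].round(3).max())
import pickle; pickle.dump((p,s),open('eye1.pkl','wb'))
for n in ['eye','limb']:
    for m in arm.masks_of(p,n): print(n,round(m['confidence'],2),m['uv'],m['pixels'].sum(),pix2w(p,m['uv'],4,s)[0])
I=p['frame'][:,:,::-1]
cv2.imwrite('pics/e1.png',cv2.resize(I,(800,600),interpolation=cv2.INTER_CUBIC))
```

```text
[598.16622016  31.24463072 192.52394576] [ 3.13855450e+00 -1.44772803e-03 -3.13188218e+00] 0.086
eye 0.77 [274.0, 226.8] 3559 [633.25452043  30.04499284   4.        ]
limb 0.91 [272.3, 225.5] 3492 [631.84919558  28.27173949   4.        ]
```

View pics/e1.png

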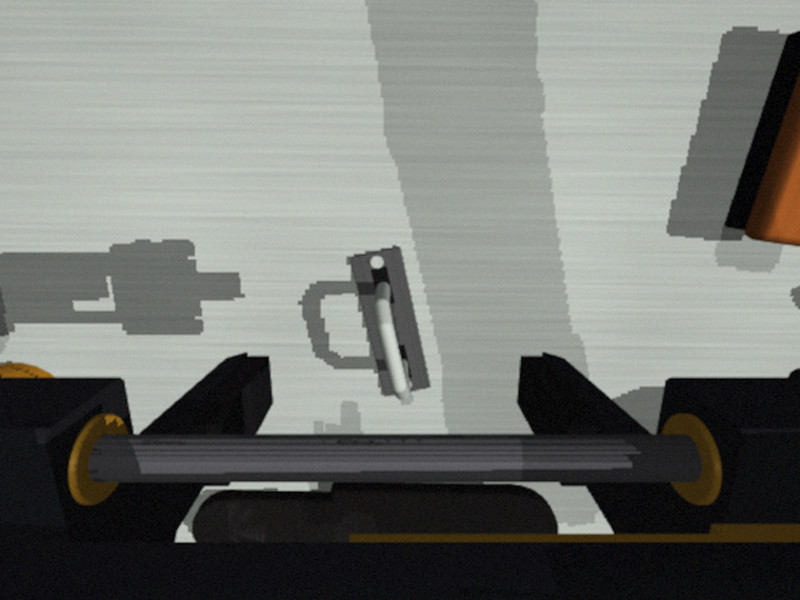

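The eye is at about (390,320) in the 800x600 view. The plate runs from (374,252) to (406,391), the hole at its near end is at (377,262), the arch leans over the plate, and the brush is at the far right. Fitting the plate pose next.

```bash
cat > eyefit.py <<'E'
from h import *
import pickle
def fit_eye(p,s,x0=(607,25,.28),dbg=True):
    g=cv2.cvtColor(p['frame'],cv2.COLOR_RGB2GRAY).astype(float)
    S=np.array(g); S=cv2.GaussianBlur(S,(0,0),.7)
    # contrast across plate boundary lines: sample inside/outside profile
    from scipy.ndimage import map_coordinates
    def samp(W):
        u=w2pix(p,W,s); return map_coordinates(S,[u[:,1],u[:,0]],order=1)
    edges=[]
    for t in np.linspace(-20,80,60):
        edges+= [(t,18,0,1),(t,-18,0,-1)]
    for t in np.linspace(-15,15,24): edges+=[(-25,t,-1,0)]
    for t in np.linspace(-15,15,24): edges+=[(85,t,1,0)]
    E=np.array(edges,float)
    def cost(q):
        c,sn=np.cos(q[2]),np.sin(q[2])
        def W(d):
            x=E[:,0]+E[:,2]*d; y=E[:,1]+E[:,3]*d
            return np.c_[q[0]+c*x-sn*y,q[1]+sn*x+c*y,np.full(len(x),4.)]
        return -np.clip(samp(W(1.5))-samp(W(-1.5)),-20,70).mean()
    best=None
    for a in(-.06,0,.06):
        for dx in(-6,0,6):
            for dy in(-5,0,5):
                x=np.array(x0)+[dx,dy,a]
                r=minimize(cost,x,method='Nelder-Mead',options=dict(initial_simplex=np.vstack([x]+[x+np.eye(3)[i]*([4,4,.05][i]) for i in range(3)])))
                if best is None or r.fun<best.fun: best=r
    return best.x,best.fun
E
python3 - <<'E'
from eyefit import *
p,s=pickle.load(open('eye1.pkl','rb'))
c=np.array([[348,257],[399,247],[430,385],[383,397]])*.7
X=pix2w(p,c,4,s); print(X[:,:2].round(1)); 
a=X[3]-X[0]; b=X[2]-X[1]; yaw=np.arctan2((a+b)[1],(a+b)[0]); cen=X.mean(0)[:2]; print(np.hypot(*a[:2]),np.hypot(*b[:2]),yaw,cen-30*np.array([np.cos(yaw),np.sin(yaw)]))
x0=list(cen-30*np.array([np.cos(yaw),np.sin(yaw)]))+[yaw]
q,f_=fit_eye(p,s,x0); print(q,f_)
I=cv2.resize(p['frame'][:,:,::-1],None,fx=3,fy=3,interpolation=2)
def P(x,y,z): return [q[0]+np.cos(q[2])*x-np.sin(q[2])*y,q[1]+np.sin(q[2])*x+np.cos(q[2])*y,z]
def dot(W,col):
    u=w2pix(p,W,s)[0]; cv2.circle(I,tuple(int(round(v)) for v in u*3+1),2,col,-1)
for x in(-25,85):
    for y in(-18,18): dot(P(x,y,4),(255,0,255))
for x in np.linspace(-25,85,12): dot(P(x,18,4),(0,255,0));dot(P(x,-18,4),(0,255,0))
for x in(0,60):
    for z in(4,58): dot(P(x,0,z),(0,0,255))
cv2.imwrite('pics/e2.png',cv2.resize(I[480:880,650:950],(450,600)))
pickle.dump(q,open('eq.pkl','wb'))
E
```

```text
[[ 5.843e+02 -6.000e-01]
 [ 5.770e+02  3.480e+01]
 [ 6.816e+02  5.960e+01]
 [ 6.920e+02  2.410e+01]]
110.42799994765805 107.52672406813912 0.22892535096191727 [604.51749002  22.67836532]
[6.04492513e+02 2.22649516e+01 2.25652985e-01] -61.765330949123296
```

View pics/e2.png

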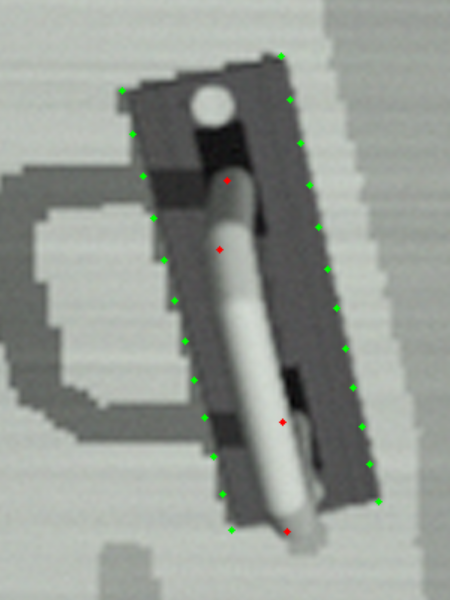

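Emit:
send_rows(
  motion=[
    {"grip": 0,"linear": [-0.006,-0.002,0],"roll": -0.11},
    {"grip": 0,"linear": [-0.006,-0.002,0],"roll": -0.22},
    {"grip": 0,"linear": [-0.006,-0.002,0],"roll": -0.22},
    {"grip": 0,"linear": [-0.006,-0.002,0],"roll": -0.22},
    {"grip": 0,"linear": [-0.006,-0.002,0],"roll": -0.22},
  ],
)

```text
time: 4.95
eef_pos: [604.1, 21.7, 193.8]
eef_rot: [-3.141, 0.0, -2.923]
wrist_force: [0.3, -0.1, 0.6]
width: 0.998
grip_force: 0.0
```

Run:
```python
from eyefit import *
s=arm.get_state(); p=arm.read_camera('wrist'); print(s['eef_pos'],s['eef_rot'],abs(s['dq']).max())
pickle.dump((p,s),open('eye2.pkl','wb'))
q,f_=fit_eye(p,s,(604.5,23,.226)); print(q,f_)
I=cv2.resize(p['frame'][:,:,::-1],None,fx=3,fy=3,interpolation=2)
def P(x,y,z): return [q[0]+np.cos(q[2])*x-np.sin(q[2])*y,q[1]+np.sin(q[2])*x+np.cos(q[2])*y,z]
for x in np.linspace(-25,85,12):
    for y,z,col in((18,4,(0,255,0)),(-18,4,(0,255,0)),(0,4,(0,0,255)),(0,58,(255,0,0))):
        u=w2pix(p,P(x,y,z),s)[0]; cv2.circle(I,tuple(int(round(v)) for v in u*3+1),1,col,-1)
u=w2pix(p,P(30,0,4),s)[0]*3; a,b=int(u[0]),int(u[1])
cv2.imwrite('pics/e3.png',cv2.resize(I[b-200:b+200,a-150:a+150],(450,600)))
pickle.dump(q,open('eq.pkl','wb'))
```

```text
[604.12649473  21.74166936 193.81503011] [-3.14142204e+00  5.14103836e-05 -2.92320215e+00] 0.00584553436230575
[6.04591040e+02 2.23828352e+01 2.30424702e-01] -61.16186369870957
```

View pics/e3.png

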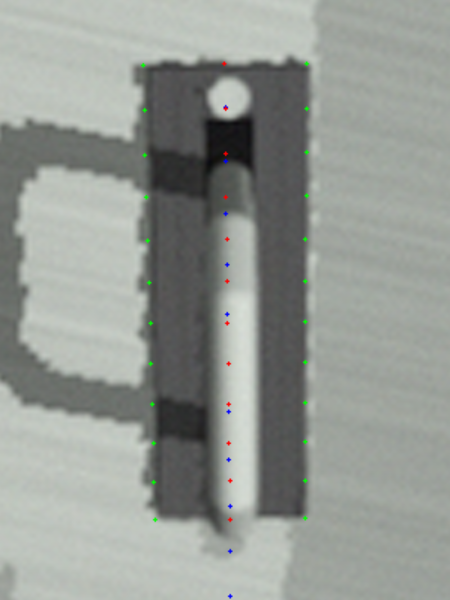

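The plate fit holds. The hole, slot and arch centre on the axis with about 0.8 mm of offset to +y, so I take the eye as (604.4, 23.2) at yaw 0.23. Going back to grasp.

Emit:
send_rows(
  motion=[
    {"grip": 0,"linear": [0.028,-0.053,0],"roll": 0.06},
    {"grip": 0,"linear": [0.056,-0.107,0],"roll": 0.12},
    {"grip": 0,"linear": [0.084,-0.16,0],"roll": 0.18},
    {"grip": 0,"linear": [0.112,-0.213,0],"roll": 0.24},
    {"grip": 0,"linear": [0.14,-0.2665,0],"roll": 0.307},
  ],
)

```text
time: 5.62
eef_pos: [525.3, -270.1, 193.9]
eef_rot: [-3.142, 0.001, 3.053]
wrist_force: [1.0, 0.6, -0.1]
width: 0.999
grip_force: 0.0
```

Emit:
send_rows(
  motion=[
    {"grip": 0,"linear": [0,0,0.03],"roll": 0},
    {"grip": 0,"linear": [0,0,0.06],"roll": 0},
    {"grip": 0,"linear": [0,0,0.1],"roll": 0},
    {"grip": 0,"linear": [0,0,0.1],"roll": 0},
    {"grip": 0,"linear": [0,0,0.1],"roll": 0},
  ],
)

```text
time: 6.25
eef_pos: [526.4, -268.9, 94.9]
eef_rot: [-3.141, 0.001, 3.055]
wrist_force: [0.8, 0.6, 1.1]
width: 1.002
grip_force: 0.0
```

Run:
```python
from h import *
s=arm.get_state(); p=arm.read_camera('wrist'); print(s['eef_pos'],s['eef_rot'],abs(s['dq']).max())
M=handle_mask(p); n,l,st,ce=cv2.connectedComponentsWithStats(M); print(st[1:][st[1:,4]>200])
k=1+np.argmax(st[1:,4]*(abs(ce[1:,0]-276)<80)); m=cv2.morphologyEx((l==k).astype(np.uint8),cv2.MORPH_CLOSE,np.ones((3,3)))
q,c=fit_handle(p,s,[510.5,-267.5,-.088],m); print(q,c)
```

```text
[ 526.43619029 -268.91445225   94.94117437] [-3.14093623e+00  1.28264123e-03  3.05453626e+00] 0.019874145567190964
[[ 256  110   41  186 6881]]
[ 5.10415040e+02 -2.67720797e+02 -9.13405587e-02] 0.07506821711934852
```

Emit:
send_rows(
  motion=[
    {"grip": 0,"linear": [0,0,0.03],"roll": 0.004},
    {"grip": 0,"linear": [0,0,0.055],"roll": 0.004},
    {"grip": 0,"linear": [0,0,0.066],"roll": 0.004},
    {"grip": 0,"linear": [0,0,0.066],"roll": 0.004},
  ],
)

```text
time: 6.8
eef_pos: [526.1, -268.7, 28.3]
eef_rot: [-3.141, 0.0, 3.051]
wrist_force: [-0.6, -0.6, 0.5]
width: 1.003
grip_force: 0.0
```

Emit:
send_rows(
  motion=[
    {"grip": 0.5,"linear": [0,0,0],"roll": 0},
    {"grip": 0.85,"linear": [0,0,0],"roll": 0},
    {"grip": 1,"linear": [0,0,0],"roll": 0},
    {"grip": 1,"linear": [0,0,0],"roll": 0},
    {"grip": 1,"linear": [0,0,0],"roll": 0},
  ],
)

```text
time: 7.42
eef_pos: [525.8, -268.4, 27.7]
eef_rot: [3.142, -0.0, 3.051]
wrist_force: [-0.6, -0.3, 0.5]
width: 0.452
grip_force: 0.0
```

Emit:
send_rows(
  motion=[
    {"grip": 1,"linear": [0,0,0],"roll": 0},
    {"grip": 1,"linear": [0,0,0],"roll": 0},
    {"grip": 1,"linear": [0,0,0],"roll": 0},
    {"grip": 1,"linear": [0,0,0],"roll": 0},
  ],
)

```text
time: 7.92
eef_pos: [525.7, -268.5, 27.7]
eef_rot: [-3.142, -0.0, 3.051]
wrist_force: [-0.4, -0.1, 0.2]
width: 0.271
grip_force: 30.0
```

Emit:
send_rows(
  motion=[
    {"grip": 1,"linear": [0,0,0],"roll": 0},
    {"grip": 1,"linear": [0,0,0],"roll": 0},
  ],
)

```text
time: 8.18
eef_pos: [525.8, -268.5, 27.7]
eef_rot: [-3.142, -0.0, 3.051]
wrist_force: [0.3, -1.2, -0.5]
width: 0.269
grip_force: 30.0
```

The handle is gripped (23.7 mm opening, 30 N). I'll check the camera's sideways bias on the held, centred handle.

Run:
```python
from h import *
s=arm.get_state(); p=arm.read_camera('wrist')
M=handle_mask(p); n,l,st,ce=cv2.connectedComponentsWithStats(M); k=1+np.argmax(st[1:,4]); m=l==k; print(st[k])
yaw=s['eef_rot'][2]-np.pi; o=s['eef_pos'][:2]-15.5*np.array([np.cos(yaw),np.sin(yaw)])
B=np.array([[x,y,z] for x in(-60,60) for y in(-12,12) for z in(0,30)],float)
c,sn=np.cos(yaw),np.sin(yaw)
W=np.c_[o[0]+c*B[:,0]-sn*B[:,1],o[1]+sn*B[:,0]+c*B[:,1],B[:,2]]
I=np.zeros(m.shape,np.uint8); cv2.fillConvexPoly(I,cv2.convexHull(w2pix(p,W,s).astype(np.float32)).round().astype(np.int32),1)
sc=np.hypot(*(w2pix(p,W[7],s)-w2pix(p,W[5],s))[0])/24; print('px/mm',sc)
for r in range(st[k][1]+4,st[k][1]+90,8):
    a=np.nonzero(m[r])[0]; b=np.nonzero(I[r])[0]
    if len(a) and len(b): print(r,a.min(),a.max(),b.min(),b.max(),((a.min()+a.max())-(b.min()+b.max()))/2/sc)
```

```text
[  245   106    63   198 11584]
px/mm 2.1639551946995845
110 248 305 243 310 0.0
118 245 307 243 310 -0.23105838846603916
126 246 307 244 309 0.0
134 246 307 244 309 0.0
142 246 307 244 309 0.0
150 246 306 244 309 -0.23105838846603916
158 246 306 244 308 0.0
166 246 306 245 308 -0.23105838846603916
174 247 306 245 308 0.0
182 247 306 245 308 0.0
190 247 305 245 308 -0.23105838846603916
```

Emit:
send_rows(
  motion=[
    {"grip": 1,"linear": [0,0,-0.01],"roll": 0},
    {"grip": 1,"linear": [0,0,-0.03],"roll": 0},
    {"grip": 1,"linear": [0,0,-0.06],"roll": 0},
    {"grip": 1,"linear": [0,0,-0.08],"roll": 0},
    {"grip": 1,"linear": [0,0,-0.08],"roll": 0},
  ],
)

```text
time: 8.85
eef_pos: [527.0, -269.0, 109.8]
eef_rot: [-3.141, 0.004, 3.051]
wrist_force: [1.4, -0.4, -2.4]
width: 0.271
grip_force: 30.0
```

No measurable bias. Carrying the burnisher to the pre-contact pose.

Emit:
send_rows(
  motion=[
    {"grip": 1,"linear": [0.01,0.025,0],"roll": -0.04},
    {"grip": 1,"linear": [0.03,0.08,0],"roll": -0.12},
    {"grip": 1,"linear": [0.053,0.135,0],"roll": -0.2},
    {"grip": 1,"linear": [0.076,0.193,0],"roll": -0.28},
    {"grip": 1,"linear": [0.09,0.23,0],"roll": -0.32},
  ],
)

```text
time: 9.48
eef_pos: [455.2, -28.3, 107.0]
eef_rot: [3.14, -0.002, -2.908]
wrist_force: [0.3, 0.2, -1.1]
width: 0.272
grip_force: 30.0
```

Emit:
send_rows(
  motion=[
    {"grip": 1,"linear": [0,0.015,0],"roll": 0},
    {"grip": 1,"linear": [0,0.015,0],"roll": 0},
    {"grip": 1,"linear": [0,0.015,0],"roll": 0},
    {"grip": 1,"linear": [0,0.015,0],"roll": 0},
  ],
)

```text
time: 9.98
eef_pos: [454.0, -18.2, 107.7]
eef_rot: [-3.141, 0.0, -2.915]
wrist_force: [-0.5, 0.1, -2.1]
width: 0.274
grip_force: 30.0
```

```bash
cat > rel.py <<'E'
from h import *
def rel(s=None,ex=604.4,ey=23.15,yw=.23,g=15.5):
    s=s or arm.get_state(); d=s['eef_pos'][:2]-[ex,ey]; c,n=np.cos(yw),np.sin(yw)
    a=np.array([c*d[0]+n*d[1],-n*d[0]+c*d[1]]); dy=(s['eef_rot'][2]-np.pi-yw+np.pi)%(2*np.pi)-np.pi
    F=s['wrist_force']; ls=[g-a[0]]
    print('TCP in eye %.1f %.1f z %.1f dyaw %.4f | midslot at stick x %.1f, lat of hook %.2f'%(a[0],a[1],s['eef_pos'][2],dy,g-a[0],a[1]+dy*(125-g)),'F eye axes',np.round([c*F[0]+n*F[1],-n*F[0]+c*F[1],F[2]],1),'rot',s['eef_rot'].round(4),'t',s['time'],'w',s['width'])
    return a,dy
E
python3 -c "
from rel import *
rel()
p=arm.read_camera('scene')
cv2.imwrite('pics/s3.png',p['frame'][:,:,::-1])"
```

```text
TCP in eye -155.9 -5.9 z 107.7 dyaw -0.0034 | midslot at stick x 171.4, lat of hook -6.31 F eye axes [-0.5  0.2 -2.1] rot [-3.1408e+00  2.0000e-04 -2.9150e+00] t 9.975 w 0.2735103637971463
```

Emit:
send_rows(
  motion=[
    {"grip": 1,"linear": [0,0.0059,0.02],"roll": -0.0034},
    {"grip": 1,"linear": [0,0.0059,0.045],"roll": -0.0034},
    {"grip": 1,"linear": [0,0.0059,0.065],"roll": -0.0034},
    {"grip": 1,"linear": [0,0.0059,0.0775],"roll": -0.0034},
    {"grip": 1,"linear": [0,0.0059,0.0775],"roll": -0.0034},
  ],
)

```text
time: 10.65
eef_pos: [451.9, -11.4, 29.7]
eef_rot: [3.142, -0.001, -2.91]
wrist_force: [-0.3, -0.5, -2.8]
width: 0.269
grip_force: 30.0
```

Emit:
send_rows(
  motion=[
    {"grip": 1,"linear": [0,0,0],"roll": 0},
    {"grip": 1,"linear": [0,0,0],"roll": 0},
  ],
)

```text
time: 10.9
eef_pos: [452.8, -10.9, 30.9]
eef_rot: [-3.141, 0.001, -2.909]
wrist_force: [0.1, -0.1, -1.8]
width: 0.269
grip_force: 30.0
```

```bash
python3 -c "
from rel import *
rel()
p=arm.read_camera('scene')
u=w2pix(p,[604.4-30,20,10])[0]; print(u)
cv2.imwrite('pics/s3.png',cv2.resize(p['frame'][int(u[1])-60:int(u[1])+60,int(u[0])-80:int(u[0])+80,::-1],(800,600),interpolation=2))"
```

```text
TCP in eye -155.4 1.4 z 30.9 dyaw 0.0026 | midslot at stick x 170.9, lat of hook 1.69 F eye axes [ 0.1 -0.1 -1.8] rot [-3.1413e+00  1.3000e-03 -2.9090e+00] t 10.9 w 0.26887964698331623
[291.30494892 221.94286949]
```

View pics/s3.png

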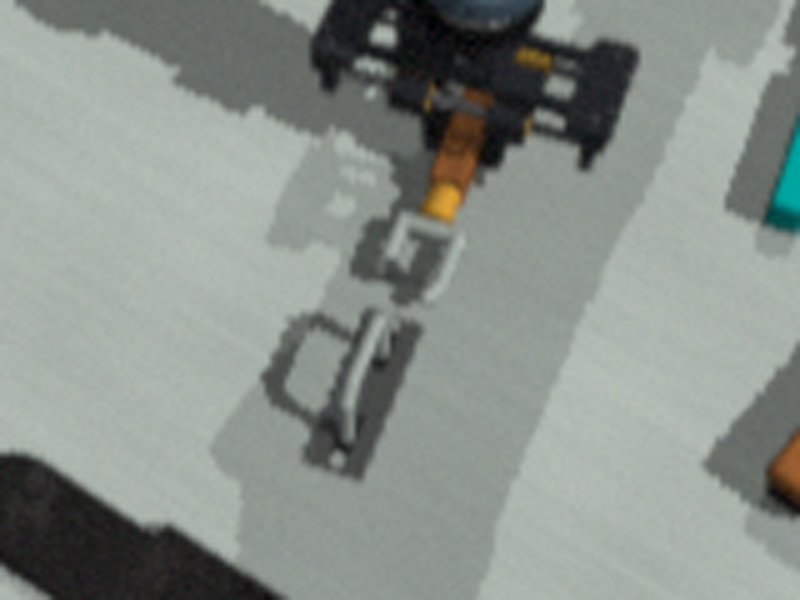

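The scene crop shows the hook at (425,255), in line with the eye at (370,380) and just short of it. I'll trim the sideways offset and approach.

Emit:
send_rows(
  motion=[
    {"grip": 1,"linear": [-0.004,-0.0015,0.001],"roll": 0.0026},
    {"grip": 1,"linear": [-0.01,-0.0015,0.001],"roll": 0.0026},
    {"grip": 1,"linear": [-0.016,-0.0015,0.001],"roll": 0.0026},
    {"grip": 1,"linear": [-0.02,-0.0015,0.001],"roll": 0.0026},
    {"grip": 1,"linear": [-0.023,-0.0015,0.001],"roll": 0.0026},
  ],
)

```text
time: 11.58
eef_pos: [475.2, -7.0, 29.2]
eef_rot: [-3.142, -0.0, -2.911]
wrist_force: [0.7, 0.7, -2.6]
width: 0.27
grip_force: 30.0
```

Emit:
send_rows(
  motion=[
    {"grip": 1,"linear": [0,0,0],"roll": 0},
    {"grip": 1,"linear": [0,0,0],"roll": 0},
    {"grip": 1,"linear": [0,0,0],"roll": 0},
  ],
)

```text
time: 11.95
eef_pos: [474.8, -7.1, 29.2]
eef_rot: [3.142, -0.0, -2.912]
wrist_force: [-0.3, -0.7, -2.4]
width: 0.268
grip_force: 30.0
```

```bash
python3 -c "
from rel import *
rel()"
```

```text
TCP in eye -133.1 0.1 z 29.2 dyaw -0.0000 | midslot at stick x 148.6, lat of hook 0.10 F eye axes [-0.5 -0.6 -2.4] rot [ 3.1416e+00 -2.0000e-04 -2.9116e+00] t 11.95 w 0.2681583732766816
```

Emit:
send_rows(
  motion=[
    {"grip": 1,"linear": [-0.002,0,0],"roll": 0},
    {"grip": 1,"linear": [-0.004,0,0],"roll": 0},
    {"grip": 1,"linear": [-0.006,0,0],"roll": 0},
    {"grip": 1,"linear": [-0.008,0,0],"roll": 0},
    {"grip": 1,"linear": [-0.01,0,0],"roll": 0},
  ],
)

```text
time: 12.58
eef_pos: [484.9, -4.7, 29.2]
eef_rot: [3.142, 0.0, -2.912]
wrist_force: [0.3, -0.8, -1.9]
width: 0.271
grip_force: 30.0
```

Emit:
send_rows(
  motion=[
    {"grip": 1,"linear": [-0.001,0,0],"roll": 0},
    {"grip": 1,"linear": [-0.002,0,0],"roll": 0},
    {"grip": 1,"linear": [-0.003,0,0],"roll": 0},
    {"grip": 1,"linear": [-0.004,0,0],"roll": 0},
  ],
)

```text
time: 13.08
eef_pos: [488.6, -3.9, 29.2]
eef_rot: [-3.142, -0.0, -2.912]
wrist_force: [-0.3, 0.9, -1.6]
width: 0.269
grip_force: 30.0
```

```bash
python3 -c "
from rel import *
rel()"
```

```text
TCP in eye -118.9 0.1 z 29.2 dyaw 0.0000 | midslot at stick x 134.4, lat of hook 0.08 F eye axes [-0.1  0.9 -1.6] rot [-3.1416 -0.     -2.9116] t 13.075 w 0.2686240990564786
```

Emit:
send_rows(
  motion=[
    {"grip": 1,"linear": [-0.001,0,0],"roll": 0},
    {"grip": 1,"linear": [-0.002,0,0],"roll": 0},
    {"grip": 1,"linear": [-0.003,0,0],"roll": 0},
    {"grip": 1,"linear": [-0.004,0,0],"roll": 0},
  ],
)

```text
time: 13.58
eef_pos: [491.8, -3.1, 29.1]
eef_rot: [3.141, -0.001, -2.912]
wrist_force: [-2.7, -0.7, -2.0]
width: 0.27
grip_force: 30.0
```

Emit:
send_rows(
  motion=[
    {"grip": 1,"linear": [-0.001,0,0],"roll": 0},
    {"grip": 1,"linear": [-0.002,0,0],"roll": 0},
    {"grip": 1,"linear": [-0.003,0,0],"roll": 0},
    {"grip": 1,"linear": [-0.004,0,0],"roll": 0},
  ],
)

```text
time: 14.08
eef_pos: [495.7, -2.4, 29.0]
eef_rot: [3.142, -0.001, -2.912]
wrist_force: [-4.8, -3.3, -1.5]
width: 0.271
grip_force: 30.0
```

Emit:
send_rows(
  motion=[
    {"grip": 1,"linear": [-0.001,0,0],"roll": 0},
    {"grip": 1,"linear": [-0.002,0,0],"roll": 0},
    {"grip": 1,"linear": [-0.003,0,0],"roll": 0},
    {"grip": 1,"linear": [-0.003,0,0],"roll": 0},
  ],
)

```text
time: 14.58
eef_pos: [498.1, -1.7, 28.9]
eef_rot: [3.141, -0.002, -2.912]
wrist_force: [-6.4, -1.4, -0.4]
width: 0.273
grip_force: 30.0
```

Contact came as expected, at 3 to 6.5 N, and the gate is swinging. Continuing slowly.

Emit:
send_rows(
  motion=[
    {"grip": 1,"linear": [-0.001,0,0],"roll": 0},
    {"grip": 1,"linear": [-0.002,0,0],"roll": 0},
    {"grip": 1,"linear": [-0.003,0,0],"roll": 0},
    {"grip": 1,"linear": [-0.004,0,0],"roll": 0},
    {"grip": 1,"linear": [-0.005,0,0],"roll": 0},
  ],
)

```text
time: 15.2
eef_pos: [501.8, -0.8, 28.6]
eef_rot: [3.141, -0.005, -2.912]
wrist_force: [-7.7, -2.6, -0.9]
width: 0.271
grip_force: 30.0
```

Emit:
send_rows(
  motion=[
    {"grip": 1,"linear": [-0.001,0,0],"roll": 0},
    {"grip": 1,"linear": [-0.002,0,0],"roll": 0},
    {"grip": 1,"linear": [-0.003,0,0],"roll": 0},
    {"grip": 1,"linear": [-0.004,0,0],"roll": 0},
    {"grip": 1,"linear": [-0.005,0,0],"roll": 0},
  ],
)

```text
time: 15.82
eef_pos: [506.9, -0.2, 28.6]
eef_rot: [-3.142, -0.004, -2.913]
wrist_force: [-7.1, -4.4, -2.2]
width: 0.271
grip_force: 30.0
```

```bash
python3 -c "
from rel import *
rel()"
```

```text
TCP in eye -100.3 -0.5 z 28.6 dyaw -0.0015 | midslot at stick x 115.8, lat of hook -0.68 F eye axes [-7.9 -2.7 -2.2] rot [-3.1416 -0.0044 -2.9131] t 15.825 w 0.27114602921589476
```

Emit:
send_rows(
  motion=[
    {"grip": 1,"linear": [-0.001,0,0],"roll": 0},
    {"grip": 1,"linear": [-0.002,0,0],"roll": 0},
    {"grip": 1,"linear": [-0.003,0,0],"roll": 0},
    {"grip": 1,"linear": [-0.004,0,0],"roll": 0},
    {"grip": 1,"linear": [-0.005,0,0],"roll": 0},
  ],
)

```text
time: 16.45
eef_pos: [512.7, 0.7, 28.8]
eef_rot: [-3.141, -0.003, -2.914]
wrist_force: [-4.6, -5.0, -2.3]
width: 0.269
grip_force: 30.1
```

Emit:
send_rows(
  motion=[
    {"grip": 1,"linear": [-0.001,0,0],"roll": 0},
    {"grip": 1,"linear": [-0.002,0,0],"roll": 0},
    {"grip": 1,"linear": [-0.003,0,0],"roll": 0},
    {"grip": 1,"linear": [-0.004,0,0],"roll": 0},
    {"grip": 1,"linear": [-0.005,0,0],"roll": 0},
  ],
)

```text
time: 17.08
eef_pos: [518.8, 1.7, 29.1]
eef_rot: [-3.14, -0.0, -2.914]
wrist_force: [-3.1, -4.7, -2.0]
width: 0.273
grip_force: 30.1
```

```bash
python3 -c "
from rel import *
rel()"
```

```text
TCP in eye -88.2 -1.3 z 29.1 dyaw -0.0022 | midslot at stick x 103.7, lat of hook -1.59 F eye axes [-4.1 -3.8 -2. ] rot [-3.1402e+00 -1.0000e-04 -2.9138e+00] t 17.075 w 0.2734523789821131
```

Emit:
send_rows(
  motion=[
    {"grip": 1,"linear": [-0.001,0,0],"roll": 0},
    {"grip": 1,"linear": [-0.002,0,0],"roll": 0},
    {"grip": 1,"linear": [-0.002,0,0],"roll": 0},
  ],
)

```text
time: 17.45
eef_pos: [522.7, 2.6, 29.7]
eef_rot: [-3.14, 0.004, -2.913]
wrist_force: [1.6, -5.0, -3.5]
width: 0.266
grip_force: 30.1
```

Emit:
send_rows(
  motion=[
    {"grip": 1,"linear": [-0.001,0,0],"roll": 0},
    {"grip": 1,"linear": [-0.002,0,0],"roll": 0},
    {"grip": 1,"linear": [-0.002,0,0],"roll": 0},
  ],
)

```text
time: 17.82
eef_pos: [523.3, 5.3, 29.4]
eef_rot: [3.141, 0.001, -2.91]
wrist_force: [0.1, 0.1, -2.7]
width: 0.271
grip_force: 30.0
```

```bash
python3 -c "
from rel import *
rel()"
```

```text
TCP in eye -83.0 1.1 z 29.4 dyaw 0.0018 | midslot at stick x 98.5, lat of hook 1.34 F eye axes [ 0.1  0.1 -2.7] rot [ 3.1408e+00  1.2000e-03 -2.9098e+00] t 17.825 w 0.27068969863194114
```

The force fell to zero at axis x of about 100, so the gate has snapped shut. Now I'll back off towards the gate for the light tug.

Emit:
send_rows(
  motion=[
    {"grip": 1,"linear": [0.002,-0.0005,0],"roll": 0},
    {"grip": 1,"linear": [0.005,-0.001,0],"roll": 0},
    {"grip": 1,"linear": [0.008,-0.001,0],"roll": 0},
    {"grip": 1,"linear": [0.011,-0.001,0],"roll": 0},
    {"grip": 1,"linear": [0.012,-0.001,0],"roll": 0},
  ],
)

```text
time: 18.45
eef_pos: [510.9, 0.3, 29.2]
eef_rot: [3.142, -0.0, -2.912]
wrist_force: [-0.1, 0.1, -2.3]
width: 0.272
grip_force: 30.0
```

Emit:
send_rows(
  motion=[
    {"grip": 1,"linear": [0.001,0,0],"roll": 0},
    {"grip": 1,"linear": [0.002,0,0],"roll": 0},
    {"grip": 1,"linear": [0.002,0,0],"roll": 0},
  ],
)

```text
time: 18.82
eef_pos: [509.2, -0.1, 29.2]
eef_rot: [3.142, -0.0, -2.912]
wrist_force: [-0.1, -0.7, -1.4]
width: 0.271
grip_force: 30.0
```

```bash
python3 -c "
from rel import *
rel()"
```

```text
TCP in eye -97.9 -0.9 z 29.2 dyaw 0.0000 | midslot at stick x 113.4, lat of hook -0.90 F eye axes [-0.2 -0.7 -1.4] rot [ 3.1416 -0.     -2.9116] t 18.825 w 0.27113641300938196
```

Emit:
send_rows(
  motion=[
    {"grip": 1,"linear": [0.0005,0.0005,0],"roll": 0},
    {"grip": 1,"linear": [0.001,0.0005,0],"roll": 0},
    {"grip": 1,"linear": [0.001,0.0005,0],"roll": 0},
  ],
)

```text
time: 19.2
eef_pos: [508.2, 0.2, 29.2]
eef_rot: [-3.142, -0.0, -2.912]
wrist_force: [0.6, -0.7, -2.6]
width: 0.267
grip_force: 30.0
```

Emit:
send_rows(
  motion=[
    {"grip": 1,"linear": [0.0005,0,0],"roll": 0},
    {"grip": 1,"linear": [0.001,0,0],"roll": 0},
    {"grip": 1,"linear": [0.001,0,0],"roll": 0},
  ],
)

```text
time: 19.58
eef_pos: [507.7, 0.1, 29.4]
eef_rot: [-3.141, 0.001, -2.911]
wrist_force: [1.3, 0.6, -2.6]
width: 0.272
grip_force: 30.0
```

Emit:
send_rows(
  motion=[
    {"grip": 1,"linear": [0.0005,0,0],"roll": 0},
    {"grip": 1,"linear": [0.0005,0,0],"roll": 0},
  ],
)

```text
time: 19.82
eef_pos: [507.6, 0.0, 29.4]
eef_rot: [-3.141, 0.002, -2.911]
wrist_force: [3.8, 1.5, -2.6]
width: 0.268
grip_force: 30.0
```

Emit:
send_rows(
  motion=[
    {"grip": 1,"linear": [0.0004,0,0],"roll": 0},
    {"grip": 1,"linear": [0.0004,0,0],"roll": 0},
  ],
)

```text
time: 20.08
eef_pos: [507.5, 0.0, 29.5]
eef_rot: [-3.141, 0.002, -2.911]
wrist_force: [5.3, 1.9, -2.9]
width: 0.27
grip_force: 30.0
```

The shut gate held a tug of about 5.6 N with no travel. Easing to mid-loop and setting the burnisher down.

Emit:
send_rows(
  motion=[
    {"grip": 1,"linear": [-0.002,0.0005,0],"roll": 0},
    {"grip": 1,"linear": [-0.005,0.0005,0],"roll": 0},
    {"grip": 1,"linear": [-0.008,0.0005,0],"roll": 0},
    {"grip": 1,"linear": [-0.008,0.0005,0.001],"roll": 0},
    {"grip": 1,"linear": [-0.008,0.0005,0.0014],"roll": 0},
  ],
)

```text
time: 20.7
eef_pos: [513.7, 2.0, 27.7]
eef_rot: [3.141, -0.001, -2.912]
wrist_force: [-0.4, 0.9, 2.9]
width: 0.266
grip_force: 30.0
```

Emit:
send_rows(
  motion=[
    {"grip": 1,"linear": [0,0,0.0002],"roll": 0},
    {"grip": 1,"linear": [0,0,0.0003],"roll": 0},
  ],
)

```text
time: 20.95
eef_pos: [513.7, 2.0, 27.6]
eef_rot: [3.141, -0.001, -2.912]
wrist_force: [-2.3, -0.6, 4.0]
width: 0.271
grip_force: 30.0
```

```bash
python3 -c "
from rel import *
rel()"
```

```text
TCP in eye -93.2 0.1 z 27.6 dyaw -0.0001 | midslot at stick x 108.7, lat of hook 0.12 F eye axes [-2.4 -0.   4. ] rot [ 3.1414e+00 -6.0000e-04 -2.9117e+00] t 20.95 w 0.2710201277328945
```

On the shelf (Fz +4 N). Releasing.

Emit:
send_rows(
  motion=[
    {"grip": 0.7,"linear": [0,0,0],"roll": 0},
    {"grip": 0.6,"linear": [0,0,0],"roll": 0},
    {"grip": 0.4,"linear": [0,0,0],"roll": 0},
    {"grip": 0.2,"linear": [0,0,0],"roll": 0},
    {"grip": 0.2,"linear": [0,0,0],"roll": 0},
  ],
)

```text
time: 21.58
eef_pos: [514.1, 2.1, 27.5]
eef_rot: [-3.142, 0.0, -2.912]
wrist_force: [-0.5, 0.0, 0.4]
width: 0.718
grip_force: 0.0
```

Emit:
send_rows(
  motion=[
    {"grip": 0.2,"linear": [0,0,0],"roll": 0},
    {"grip": 0.2,"linear": [0,0,0],"roll": 0},
    {"grip": 0.2,"linear": [0,0,0],"roll": 0},
  ],
)

```text
time: 21.95
eef_pos: [514.0, 2.1, 27.5]
eef_rot: [-3.142, 0.0, -2.912]
wrist_force: [0.7, 0.3, -0.0]
width: 0.799
grip_force: 0.0
```

Emit:
send_rows(
  motion=[
    {"grip": 0.2,"linear": [0,0,-0.015],"roll": 0},
    {"grip": 0.2,"linear": [0,0,-0.05],"roll": 0},
    {"grip": 0.2,"linear": [0,0,-0.1],"roll": 0},
    {"grip": 0.2,"linear": [0,0,-0.15],"roll": 0},
    {"grip": 0.2,"linear": [0,0,-0.2],"roll": 0},
  ],
)

```text
time: 22.58
eef_pos: [513.7, 2.0, 230.2]
eef_rot: [3.142, 0.001, -2.912]
wrist_force: [1.0, 0.3, 1.0]
width: 0.803
grip_force: 0.0
```

Emit:
send_rows(
  motion=[
    {"grip": 0.2,"linear": [0,0,0],"roll": 0},
    {"grip": 0.2,"linear": [0,0,0],"roll": 0},
  ],
)

```text
time: 22.82
eef_pos: [513.6, 2.2, 227.6]
eef_rot: [3.141, 0.0, -2.911]
wrist_force: [0.1, 0.3, 1.5]
width: 0.802
grip_force: 0.0
```

```bash
python3 -c "
from h import *
s=arm.get_state(); p=arm.read_camera('wrist')
M=handle_mask(p); n,l,st,ce=cv2.connectedComponentsWithStats(M); ok=abs(ce[1:,0]-276)<90
k=1+np.argmax(st[1:,4]*ok); m=cv2.morphologyEx((l==k).astype(np.uint8),cv2.MORPH_CLOSE,np.ones((3,3)))
print(fit_handle(p,s,[499,-1.5,.23],m))
u=w2pix(p,[600,20,14],s)[0]
I=p['frame'][:,:,::-1]; v=int(u[1])
a=cv2.resize(I[max(0,v-75):v+75,int(u[0])-50:int(u[0])+50],(400,600),interpolation=2)
p=arm.read_camera('scene'); u=w2pix(p,[594,20,10])[0]
b=cv2.resize(p['frame'][int(u[1])-45:int(u[1])+45,int(u[0])-30:int(u[0])+30,::-1],(400,600),interpolation=2)
cv2.imwrite('pics/f1.png',np.hstack([a,b]))"
```

```text
(array([ 4.98681512e+02, -1.64844554e+00,  2.27487703e-01]), np.float64(0.07802343626998942))
```

View pics/f1.png

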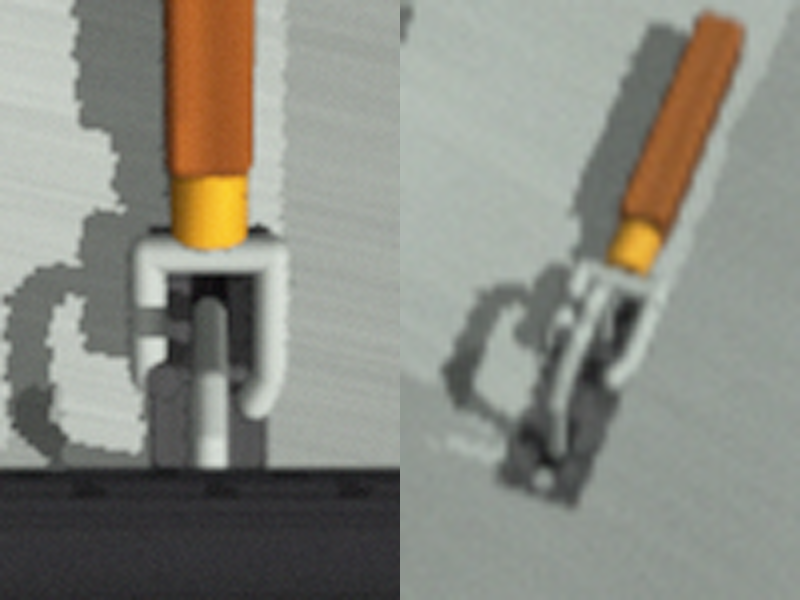

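The final crops show the near upright inside the hook loop at (208,320) in the left panel, with the gate shut across the mouth behind it at about row 370. The burnisher lies flat, and its fitted pose matches where I released it. Handing in.

```bash
python3 -c "
from bench import arm
print(arm.finish_job())"
```

```text
the job is handed in; nothing more can be done
None
```

The burnisher is clipped to the nearer upright of the eye and lies flat on the shelf, let go. Its gate snapped shut and held one tug of about 5.6 N, no wrist force reading passed 10 N, and the job was handed in at about 23 s.

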